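# Clear the bent nail off the nail box and hold its sprung lid just below the balance

## Robot

A 7-joint arm with a two-finger parallel gripper is mounted at the origin on the work surface. World frame = base frame: x ahead of the robot, y to its left, z up, the work surface at z = 0. Lengths are in m, angles in rad, forces in N, time in s.
With the tool pointing down it reaches from about 0.4 to 0.75 m from the base axis. Payload 19.5 kg.
Tool frame: the origin (TCP) lies on the mounting face of the last link; the fingertips stand 173 mm ahead of it and the grasp point (between the pads) lies 155 mm ahead of it; z points along the fingers, y is the line along which they close (so a half turn about z gives the same grasp; the last joint's range is limited). The gripper opens to 85 mm and grips with 20 to 120 N. Pads are 22 mm wide; open, the fingers measure 114 mm over their backs; the gripper's body (76 mm by 85 mm) begins 54 mm behind the grasp point. The pads swing forward as they close: fully open they stand 13 mm farther back than shut.
Start: joints at [-0.042, 0.707, -0.028, 1.485, 0.022, 0.951, -0.075], TCP at [0.575, 0, 0.405] pointing down, gripper open.
Joint ranges: [-2.71, 2.71], [-0.32, 2.16], [-1.57, 1.52], [0, 2.45], [-1.46, 4.6], [0, 2.02], [-2.83, 2.83]. Speed limits (rad/s): [1.89, 1.89, 2.57, 2.57, 3.01, 3.01, 3.01].

## Interface

Orientations are given as a 3x3 rotation matrix whose columns are the frame's x, y, z axes.
In Python, from bench import monitor, eyes, r, look_for, pinpoint gives the robot as it stands. The module is installed in compiled form; this text tells all that it offers.
- The arm moves only by the tool send_rows, never from a script. Its argument "commands" is one flat list of numbers, 5 for each row, row after row: the closure, from -1 (fully open) to 1 (shut), then the shift along the tool's x, y, z in mm, then the turn about the tool's z in degrees. In form: [hand, dx, dy, dz, twist, hand, dx, dy, dz, twist, ...]. A call has 1 to 12 rows; each row is the pose to reach, as a shift and turn from the pose commanded when the call began, along the tool's axes at that moment; what a row does not reach only later rows make up. A row lasts 1/10 s, in which the tool goes at most 50 mm and 8.59 degrees, less where a joint would pass 70% of its speed; a pose out of reach is approached as far as the arm can. A call with a gripper value outside its range is refused whole. The fingers move at their own pace and stop on an object; "squeeze" is the grip in N (left out, the last holds). Time passes only in rows, so rows that repeat a pose let the fingers close. It gives the time, the measured TCP pose, the force, the opening and the grip force at its end, in the units of the state.
- monitor.get_obs(): the state, without advancing time (a new reading comes with each control period).
- eyes.snapshot(name): name is "scene" or "side" or "wrist"; returns the picture (400x640x3 uint8, blue, green, red); there is no depth.
- eyes.get_calibration(name): a dict with "intrinsics" (3x3 intrinsics, pixels), "world_from_camera" (4x4, takes a point from camera to world coordinates); the wrist camera has in their place "hand_eye" (4x4, takes a point from camera to tool coordinates, whose origin is the TCP and whose axes are the flange's). Camera axes: x right, y down, z forward; pixel columns grow to the right and rows downward; lengths in m; the calibration is good to about 2 mm. The wrist camera is an equidistant fisheye: a pixel r from the principal point sees the ray r / f radians off the axis. A picture is of the moment at which its call begins: read the wrist's pose just before it. get_calibration takes no time and is no camera call.
- r.finish_job(): hands the job in; it is judged then, once.
Trained networks look in the newest picture that a camera, given by its name, has taken for a name from the list of things; names that differ only in an ending like _2 or _b are one class to them, and where a whole thing is asked for, a point or a joint stands for the part that bears it (a point fixed in the world has none). Each returns a list of dicts, best first, with "score" (0 to 1); they miss things now and then, are a little off and sometimes report something else, mostly with a low value. They report only what shows in the picture. A call takes as long as a camera call.
- look_for(camera, target): "centre" ([x, y, z] in m, in world coordinates, good to about 4 mm: the middle of the surface that is visible of it).
- pinpoint(camera, target): "centre" ([x, y, z] in m, in world coordinates, good to about 4 mm: a listed point, or the origin of a listed thing).
The state is a dict: "time_s": time; "joint_pos": joint angles; "qd": joint speeds; "effort": joint torques, N m; "tool_pos": TCP position; "orientation": TCP orientation; "wrist_force": force on the tool from outside, world axes, zero at the start; "wrist_torque": the same for the moment, N m; "width": finger opening in m; "grip_force": force on a finger pad.
Only numpy, scipy, OpenCV 4.12 (cv2) and the standard library are available. Lean on these libraries where they do the work, as an engineer would, in place of code of your own. Each camera call takes 0.05 s, during which the arm holds its last target. There are 200 camera calls.

## Task

Take the bent nail off the lid of the nail box and drop it into the stoneware reject crock, leaving the crock standing where it is. Then lift the box's sprung lid clearly past its balance point, where the springs take over its weight, ease it back to a few degrees below that point so that it would drop shut by itself, and finish while still holding it there, keeping it still, so that I can fill the box. On the way do not let the lid fly open against its stop or drop shut, and leave the nail gauge, the scroll wrench and the two good nails alone.

Things in the scene. Friction and masses are not known exactly. Their poses are not given: they have to be found in the camera images.
- box: Iron-bound oak nail box fixed to the bench, 170 mm deep (its x), 280 wide (y); origin at the centre of its underside, front to its -x (towards the robot). Its unfastened 15 mm oak lid (176 x 290) has its flat top 100 mm above the bench when shut; 3 mm thick iron straps (hinges at the back, hasps thrown back at the front) lie on it 92 to 118 mm left and right of the middle.
- lid (a joint): Lid angle in rad: 0 shut (level), growing as the front edge rises. Torsion springs on the hinge pin just balance the 0.75 kg lid at 1.05 (60 degrees, unstable): below that it drops shut by itself, above it the springs throw it open to the stop at 1.65. Lifting it by the handle takes about 1.3 N at first, less and less towards the balance, some 0.3 N within six degrees of it.
- lid_handle (a point): Middle of the lid's iron bow handle: a round bar 10 mm thick, parallel to the hinge pin, 96 mm long between its legs, with a clear gap of 35 mm between bar and lid edge; 92.5 mm above the bench when shut, always 223 mm from the hinge pin. It can turn between gripper pads; narrowly opened fingers straddling it from straight above stay clear of lid and box from shut to 1.25 rad.
- lid_hinge (a point): Middle of the lid's hinge pin, which runs along the box's y axis at the back, 92.5 mm above the bench and 92 mm behind the box origin. The lid's front edge and handle swing about it, up and away from the robot.
- nail: Bent glossy black iron nail, 0.075 kg, lying flat on the lid. Square shank 9 mm thick: a straight part 70 mm long along its x with a 24 mm wide, 9 mm high T-shaped head at the -x end; from x = +35 mm a 39 mm pointed end is bent 40 degrees towards its +y. Origin at the middle of the underside of the straight part, z up as it lies.
- crock: Open round tan stoneware crock for rejects, standing loose on the bench, 1.4 kg: 152 mm outer diameter, 112 mm high, mouth 138 mm wide (126 mm at the neck just below the rim), inner floor 9 mm above the bench. Origin at the centre of its underside, z up.
- gauge: Bronze nail gauge, a loose flat plate 50 x 130 x 8 mm with four graded holes, lying on the bench; origin at the centre of its underside. Leave alone.
- scroll_wrench: Steel scroll wrench, loose, lying on the bench: a 16 mm wide bar 235 mm long overall along its x, with two upright pins 46 mm high at its +x end. Origin on the underside of the bar, 20 mm from the bar's middle towards the pins. Leave alone.
- good_nail1: Straight glossy black nail 116 mm long, 9 mm thick, lying on the bench along its x axis. Leave alone.
- good_nail2: Second straight nail, like good_nail1. Leave alone.

How it is judged:
On the way, in this order (a step that is already met when the one before it is completed fails the run):
1. the bent nail lies in the crock, let go (horizontal distance between nail and crock below 0.07 m and z of nail in the frame of crock between 0 and 0.09 m and contact force between nail and the fingers below 0.05 N), for 0.2 s.
2. the lid is raised clearly past its balance point (more than 2 degrees past) (value of joint lid above 1.085 rad), for 0.1 s.
At the end, for the whole second after the job is handed in: The lid is held still by the gripper's fingers (under 0.06 rad/s, touched with more than 0.02 N) between 0.83 and 1.03 rad, that is 1 to 12 degrees below its balance at 1.05; the bent nail lies let go in the crock, which stands upright within 40 mm of where it was (all of step 1 and value of joint lid between 0.83 and 1.03 rad and velocity of joint lid between -0.06 and 0.06 rad/s and contact force between box and the fingers above 0.02 N and angle between crock's own z axis and vertical below 0.1 rad and distance of crock from where it was at the start of the episode below 0.04 m); the arm keeps its last pose, push and grip.
It fails at once if the lid flew open against its stop (value of joint lid above 1.58 rad).
It fails at once if the lid dropped shut (velocity of joint lid below -2.5 rad/s).
It fails at once if the crock was knocked over or pushed away (angle between crock's own z axis and vertical above 0.35 rad or distance of crock from where it was at the start of the episode above 0.05 m).
It fails at once if the gauge, the scroll wrench or a good nail was disturbed (distance of any of gauge, scroll_wrench, good_nail1, good_nail2 from where it was at the start of the episode above 0.02 m).
It also fails if it takes over 54 s, if anything falls off the work surface, if the arm or the gripper's body presses on something with over 40 N, if the wrist force passes 120 N, or if a joint passes its speed limit or range.

## Working session

There is one attempt and no reset: what is moved stays moved. The work goes in short steps, Python scripts to look and compute and a tool call to move; the robot and the scene stay as the last step left them, time stands still between calls to the robot, and variables do not carry over. Pictures are saved under pics/ and viewed, at most 10 in all, crops included, and the job is handed in when it is done.

Besides the shell and the picture viewer there is one more tool, called after ">>>" by a JSON object that holds its "method" and its "body". send_rows: Moves the arm, as the interface text tells. Its arguments: {"type":"object","properties":{"commands":{"type":"array"},"squeeze":{"type":"number"}},"required":["commands"]}

```bash
mkdir -p pics; python3 - <<'E'
from bench import monitor, eyes, r, look_for, pinpoint
import cv2,numpy as np
np.set_printoptions(precision=3,suppress=True)
o=monitor.get_obs();print(o['time_s'],o['tool_pos'],o['orientation'],o['width'])
for c in ['scene','side','wrist']:
    im=eyes.snapshot(c);cv2.imwrite(f'pics/{c}0.png',im)
    for t in ['nail','crock','lid_handle','lid_hinge','box','gauge','scroll_wrench','good_nail1']:
        for d in pinpoint(c,t)[:2]: print(c,t,np.array(d['centre']),round(d['score'],2))
print(monitor.get_obs()['time_s'])
E
```

```text
0.0 [0.575 0.    0.404] [[ 0.     1.    -0.001]
 [ 1.    -0.    -0.   ]
 [-0.    -0.001 -1.   ]] 0.08524097594382134
scene nail [0.607 0.053 0.099] 0.48
scene crock [0.461 0.339 0.002] 0.89
scene lid_handle [0.465 0.068 0.089] 0.78
scene lid_hinge [0.69  0.03  0.093] 0.57
scene box [ 0.599  0.042 -0.   ] 0.76
scene gauge [ 0.471 -0.343 -0.   ] 0.79
scene gauge [0.608 0.055 0.096] 0.63
scene scroll_wrench [ 0.708  0.373 -0.003] 0.59
scene good_nail1 [ 0.699 -0.395 -0.003] 0.87
scene good_nail1 [ 0.71  -0.293  0.001] 0.85
side nail [0.613 0.05  0.1  ] 0.65
side crock [ 0.459  0.338 -0.004] 0.96
side lid_handle [0.47  0.067 0.095] 0.75
side lid_hinge [0.689 0.027 0.092] 0.91
side box [0.599 0.044 0.   ] 0.73
side gauge [ 0.472 -0.336  0.002] 0.57
side scroll_wrench [0.711 0.371 0.001] 0.57
side scroll_wrench [ 0.472 -0.341  0.   ] 0.45
side good_nail1 [ 0.707 -0.292 -0.002] 0.64
side good_nail1 [ 0.696 -0.396 -0.005] 0.6
wrist nail [0.61  0.051 0.101] 0.75
wrist crock [0.468 0.069 0.091] 0.48
wrist lid_handle [0.471 0.069 0.093] 0.72
wrist lid_hinge [0.688 0.025 0.096] 0.82
wrist box [0.601 0.045 0.001] 0.58
wrist scroll_wrench [0.69  0.029 0.095] 0.68
wrist good_nail1 [ 0.707 -0.294 -0.005] 0.53
1.35
```

View pics/wrist0.png

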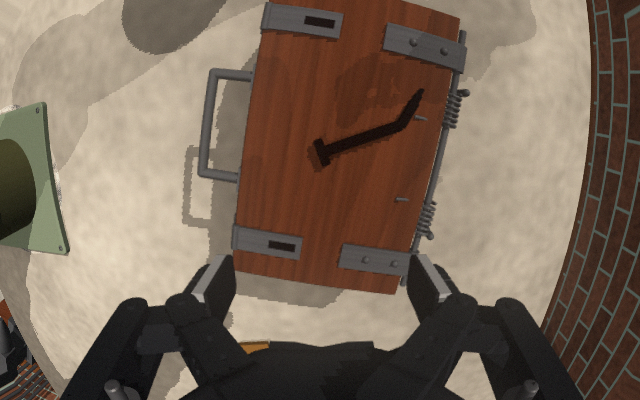

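View pics/scene0.png

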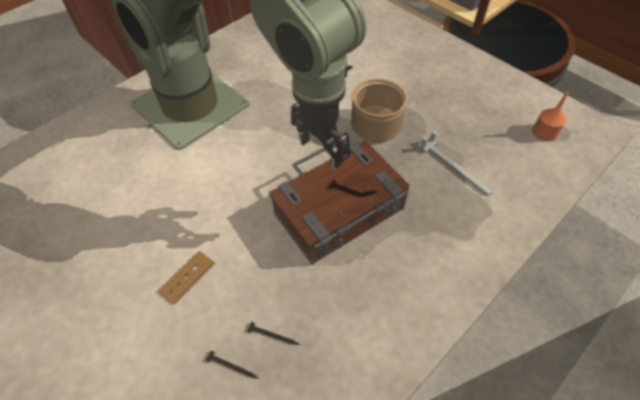

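Wrist view: the bent nail has its head at about (320,152), bend at (400,127) and tip at (420,92). The handle is on the left at (208,122). The scene view shows the crock beyond the box and the wrench behind it.

```bash
cat > h.py <<'E'
import numpy as np
from bench import monitor, eyes
np.set_printoptions(precision=4,suppress=True)
def pix(uv,z,o=None):
    o=o or monitor.get_obs(); c=eyes.get_calibration('wrist');K=np.array(c['intrinsics']);H=np.array(c['hand_eye'])
    R=np.array(o['orientation']);p=np.array(o['tool_pos'])
    d=(np.array(uv,float)-K[:2,2]); rr=np.hypot(*d); th=rr/K[0,0]
    ray=np.array([*(d/rr*np.sin(th)),np.cos(th)])
    w=R@H[:3,:3]@ray; q=R@H[:3,3]+p
    return q+w*(z-q[2])/w[2]
E
python3 - <<'E'
from h import *
a=pix((322,151),.105);b=pix((400,126),.105);c=pix((420,92),.105)
print(a,b,c,np.linalg.norm(b-a),np.degrees(np.arctan2(*(b-a)[1::-1])))
h1=pix((212,72),.0925);h2=pix((203,174),.0925);print(h1,h2,(h1+h2)/2,np.degrees(np.arctan2(*(h1-h2)[1::-1])))
E
```

```text
[0.5769 0.0393 0.105 ] [0.6454 0.0627 0.105 ] [0.6631 0.0941 0.105 ] 0.07237152454930715 18.84107598915603
[0.4752 0.1147 0.0925] [0.4613 0.0175 0.0925] [0.4683 0.0661 0.0925] 81.87586289291639
```

>>> {"method": "send_rows", "body": {"commands": [0,52,40,60,71,0,52,40,60,71,0,52,40,60,71,0,52,40,60,71,0,52,40,60,71,0,52,40,60,71,0,52,40,60,71,0,52,40,60,71,0,52,40,60,71,0,52,40,60,71], "squeeze": 30}}

```text
time_s: 2.35
tool_pos: [0.615, 0.0522, 0.3446]
orientation: [[0.946, 0.325, -0.0], [0.325, -0.946, -0.0], [-0.0, 0.0, -1.0]]
wrist_force: [-0.1, 0.7, 0.2]
width: 0.0426
grip_force: 0.0
```

```bash
python3 - <<'E'
from h import *
from bench import look_for,pinpoint
import cv2
o=monitor.get_obs();print(o['time_s'],o['tool_pos'],o['orientation'],o['width'],o['joint_pos'],o['qd'])
im=eyes.snapshot('wrist');cv2.imwrite('pics/w1.png',im)
for t in ['nail','lid_handle']:
    for d in pinpoint('wrist',t)[:1]: print(t,d)
E
```

```text
2.35 [0.615  0.0522 0.3446] [[ 0.9456  0.3253 -0.0003]
 [ 0.3253 -0.9456 -0.0001]
 [-0.0003  0.     -1.    ]] 0.042584558294953875 [-0.2886  0.8687  0.336   1.4021 -0.3205  0.9248 -1.1089] [ 0.0113 -0.0029 -0.0182 -0.0006  0.0168 -0.0031  0.0483]
nail {'centre': [0.6115, 0.0515, 0.0967], 'score': 0.82}
lid_handle {'centre': [0.6861, 0.0294, 0.0934], 'score': 0.49}
```

View pics/w1.png

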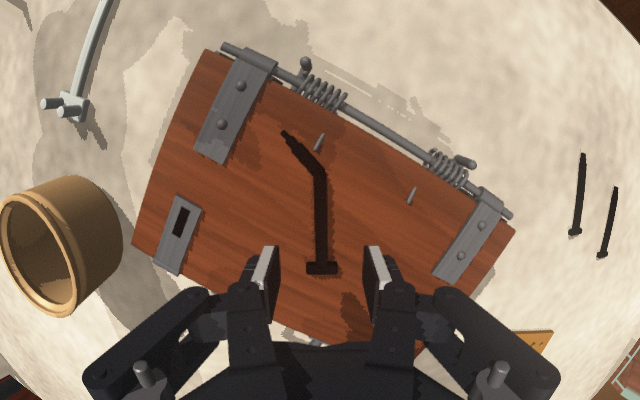

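The nail runs vertically, from its head at (321,268) to the bend at (320,172). It is midway between the pads at (264,272) and (376,272), so the gripper is aligned. Descending and gripping.

>>> {"method": "send_rows", "body": {"commands": [0,0,0,40,0,0,0,0,65,0,0,0,0,70,0,0,0,0,70,0,1,0,0,70,0,1,0,0,70,0,1,0,0,70,0,1,0,0,70,0,1,0,0,70,0,1,0,0,70,0], "squeeze": 40}}

```text
time_s: 3.5
tool_pos: [0.6152, 0.052, 0.2758]
orientation: [[0.945, 0.326, 0.002], [0.326, -0.945, 0.0], [0.002, 0.0, -1.0]]
wrist_force: [-0.7, 0.9, 7.5]
width: 0.0073
grip_force: 41.4
```

>>> {"method": "send_rows", "body": {"commands": [1,0,0,-20,0,1,0,0,-50,0,1,0,0,-70,0,1,0,0,-70,0]}}

```text
time_s: 3.9
tool_pos: [0.6153, 0.0519, 0.3478]
orientation: [[0.945, 0.326, 0.004], [0.326, -0.945, 0.0], [0.004, 0.001, -1.0]]
wrist_force: [-0.7, -1.2, -0.6]
width: 0.0073
grip_force: 40.5
```

```bash
python3 - <<'E'
from h import *
from bench import look_for,pinpoint
import cv2
im=eyes.snapshot('wrist');cv2.imwrite('pics/w2.png',im)
for t in ['nail','crock','lid_handle','lid_hinge']:
    for d in pinpoint('wrist',t)[:1]: print(t,d)
E
```

```text
nail {'centre': [0.6089, 0.0475, 0.1698], 'score': 0.77}
crock {'centre': [0.458, 0.3339, 0.0025], 'score': 0.95}
```

View pics/w2.png

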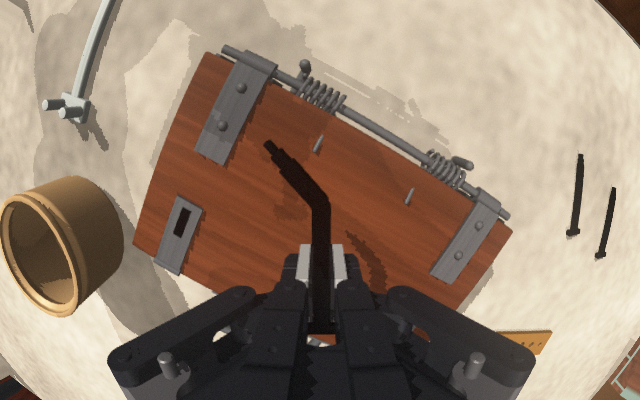

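The nail is held, with its shank between the pads at (320,250). Moving over the crock.

>>> {"method": "send_rows", "body": {"commands": [1,-10,-45,0,0,1,-18,-90,0,0,1,-27,-135,0,0,1,-35,-180,0,0,1,-44,-225,0,0,1,-52,-270,0,0,1,-61,-313,0,0,1,-61,-313,0,0,1,-61,-313,0,0,1,-61,-313,0,0]}}

```text
time_s: 5.15
tool_pos: [0.4559, 0.3272, 0.3445]
orientation: [[0.946, 0.324, -0.0], [0.324, -0.946, -0.001], [-0.0, 0.001, -1.0]]
wrist_force: [-0.4, -0.7, -1.9]
width: 0.0073
grip_force: 40.5
```

```bash
python3 - <<'E'
from h import *
from bench import look_for,pinpoint
import cv2
o=monitor.get_obs();print(o['time_s'],o['tool_pos'],o['qd'])
im=eyes.snapshot('wrist');cv2.imwrite('pics/w3.png',im)
eyes.snapshot('side')
for c in ['wrist','side']:
  for t in ['nail','crock']:
    for d in pinpoint(c,t)[:1]: print(c,t,d)
E
```

```text
5.15 [0.4559 0.3272 0.3445] [ 0.0136 -0.0056  0.0019 -0.0001 -0.0025  0.0017 -0.0023]
wrist nail {'centre': [0.4473, 0.3276, 0.169], 'score': 0.72}
wrist crock {'centre': [0.458, 0.339, 0.0016], 'score': 0.68}
side nail {'centre': [0.7061, -0.2872, 0.0001], 'score': 0.49}
side crock {'centre': [0.459, 0.3349, -0.0024], 'score': 0.6}
```

View pics/w3.png

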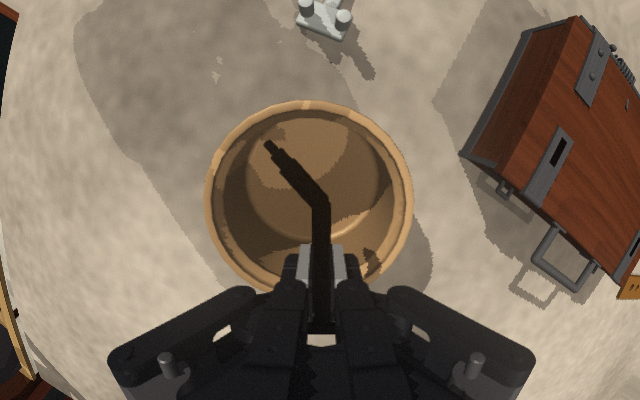

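The nail is centred over the crock mouth, which has its rim centre near (310,200). Lowering.

>>> {"method": "send_rows", "body": {"commands": [1,-1,1,25,0,1,-1,1,50,0,1,-1,1,75,0,1,-1,1,100,0,1,-1,1,100,0]}}

```text
time_s: 5.95
tool_pos: [0.4544, 0.3263, 0.2424]
orientation: [[0.946, 0.325, -0.003], [0.325, -0.946, -0.002], [-0.004, 0.001, -1.0]]
wrist_force: [-0.6, 0.9, -0.5]
width: 0.0072
grip_force: 40.5
```

>>> {"method": "send_rows", "body": {"commands": [0.4,0,0,0,0,0.4,0,0,0,0,0.4,0,0,0,0,0.4,0,0,0,0,0.4,0,0,-30,0,0.4,0,0,-75,0,0.4,0,0,-120,0,0.4,0,0,-150,0,0.4,0,0,-150,0]}}

```text
time_s: 6.85
tool_pos: [0.4551, 0.3268, 0.3988]
orientation: [[0.945, 0.326, 0.005], [0.326, -0.945, 0.004], [0.006, -0.002, -1.0]]
wrist_force: [-0.4, 0.2, -0.3]
width: 0.0255
grip_force: 0.0
```

```bash
python3 - <<'E'
from h import *
from bench import look_for,pinpoint
import cv2
o=monitor.get_obs();print(o['time_s'],o['tool_pos'],o['orientation'],o['qd'])
im=eyes.snapshot('wrist');cv2.imwrite('pics/w4.png',im)
eyes.snapshot('side')
for c in ['wrist','side']:
  for t in ['nail','crock','lid_handle']:
    for d in pinpoint(c,t)[:1]: print(c,t,d)
E
```

```text
6.85 [0.4551 0.3268 0.3988] [[ 0.9455  0.3256  0.0047]
 [ 0.3256 -0.9455  0.0036]
 [ 0.0056 -0.0019 -1.    ]] [ 0.0114  0.0631 -0.0372  0.0672 -0.0227 -0.0784  0.0207]
wrist nail {'centre': [0.4497, 0.326, 0.0094], 'score': 0.96}
wrist crock {'centre': [0.4538, 0.3366, 0.0028], 'score': 0.78}
wrist lid_handle {'centre': [0.4671, 0.0668, 0.0964], 'score': 0.91}
side nail {'centre': [0.7098, -0.2922, 0.0012], 'score': 0.52}
side crock {'centre': [0.4583, 0.3319, 0.0009], 'score': 0.69}
side lid_handle {'centre': [0.4705, 0.0679, 0.0957], 'score': 0.88}
```

View pics/w4.png

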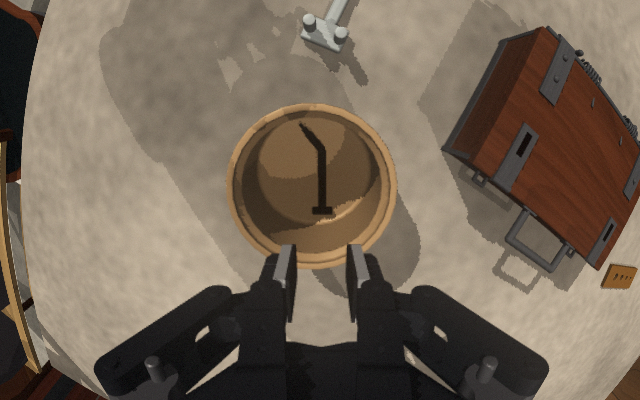

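The nail lies flat on the crock floor at (320,180), let go, and the crock hasn't moved. On to the lid handle.

>>> {"method": "send_rows", "body": {"commands": [0.4,-15,50,0,-9,0.4,-30,95,0,-18,0.4,-45,140,15,-27,0.4,-60,185,30,-36,0.4,-71,225,45,-44,0.4,-72,250,60,-52,0.4,-72,250,60,-61,0.4,-72,250,60,-61,0.4,-72,250,60,-61,0.4,-72,250,60,-61]}}

```text
time_s: 8.25
tool_pos: [0.468, 0.0676, 0.3348]
orientation: [[0.176, 0.984, 0.0], [0.984, -0.176, 0.0], [0.0, 0.0, -1.0]]
wrist_force: [-0.4, -0.3, -0.4]
width: 0.0258
grip_force: 0.0
```

```bash
python3 - <<'E'
from h import *
from bench import look_for,pinpoint
import cv2
o=monitor.get_obs();print(o['time_s'],o['tool_pos'],o['orientation'],o['joint_pos'],o['width'])
im=eyes.snapshot('wrist');cv2.imwrite('pics/w5.png',im)
eyes.snapshot('scene')
for c in ['wrist','scene']:
  for t in ['nail','lid_handle','lid_hinge']:
    for d in pinpoint(c,t)[:1]: print(c,t,d)
E
```

```text
8.25 [0.468  0.0676 0.3348] [[ 0.1762  0.9844  0.0001]
 [ 0.9844 -0.1762  0.0001]
 [ 0.0001  0.0001 -1.    ]] [-0.2261  0.6736  0.0262  1.937  -0.0324  0.5313 -0.3548] 0.02575584335744953
wrist lid_handle {'centre': [0.4685, 0.0691, 0.0958], 'score': 0.87}
wrist lid_hinge {'centre': [0.6873, 0.0293, 0.0957], 'score': 0.72}
scene lid_handle {'centre': [0.466, 0.0683, 0.0932], 'score': 0.96}
scene lid_hinge {'centre': [0.6872, 0.029, 0.0939], 'score': 0.57}
```

View pics/w5.png

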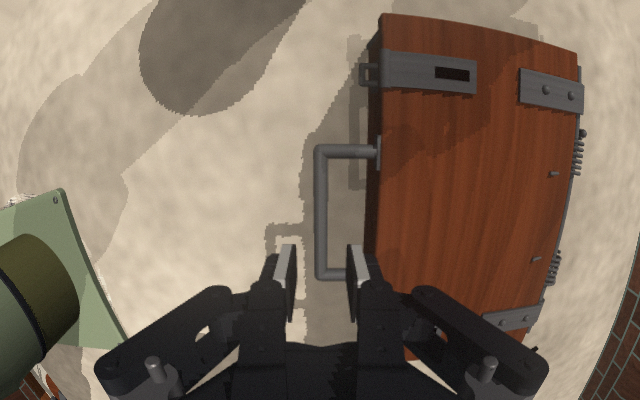

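The bar runs vertically at x≈320 px, from (320,150) to (322,272), midway between the pads. Descending to straddle it and close.

>>> {"method": "send_rows", "body": {"commands": [0.4,0,0,30,0,0.4,0,0,60,0,0.4,0,0,80,0,0.4,0,0,87,0,0.4,0,0,87,0,1,0,0,87,0,1,0,0,87,0,1,0,0,87,0,1,0,0,87,0,1,0,0,87,0], "squeeze": 20}}

```text
time_s: 9.65
tool_pos: [0.4677, 0.0671, 0.2485]
orientation: [[0.174, 0.985, -0.001], [0.985, -0.174, 0.0], [0.0, -0.001, -1.0]]
wrist_force: [-5.8, 1.6, -0.4]
width: 0.0091
grip_force: 21.8
```

>>> {"method": "send_rows", "body": {"commands": [1,0,-1,-11,0,1,0,0,-22,0,1,0,1.5,-33,0,1,0,3.5,-44,0,1,0,6,-55,0,1,0,9,-66,0,1,0,12.5,-76.5,0,1,0,16.5,-87,0,1,0,21,-97,0,1,0,26.5,-107,0,1,0,26.5,-107,0]}}

```text
time_s: 10.75
tool_pos: [0.4938, 0.0624, 0.357]
orientation: [[0.174, 0.985, 0.001], [0.985, -0.174, 0.001], [0.001, 0.0, -1.0]]
wrist_force: [-6.1, 1.1, 1.6]
width: 0.0087
grip_force: 21.0
```

```bash
python3 - <<'E'
from h import *
from bench import look_for,pinpoint
import cv2
o=monitor.get_obs();print(o['time_s'],o['tool_pos'],o['wrist_force'],o['width'])
im=eyes.snapshot('side');cv2.imwrite('pics/s6.png',im)
for t in ['lid_handle','lid_hinge']:
    for d in pinpoint('side',t)[:1]: print(t,d)
E
```

```text
10.75 [0.4938 0.0624 0.357 ] [-6.1058  1.0744  1.5637] 0.008668414554443185
lid_handle {'centre': [0.4976, 0.0635, 0.2027], 'score': 0.71}
lid_hinge {'centre': [0.6872, 0.03, 0.0918], 'score': 0.59}
```

View pics/s6.png

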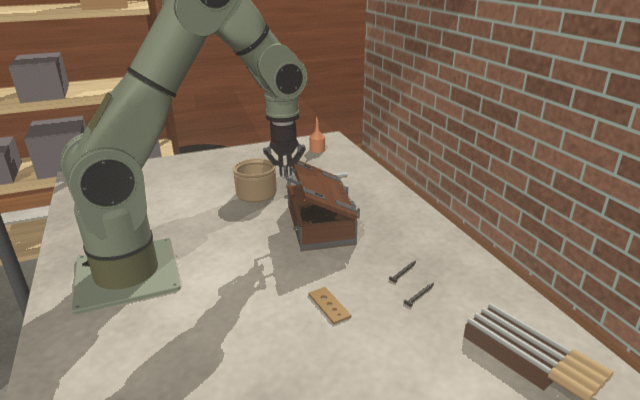

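The side view shows the lid about half raised at (325,185), held by the gripper at (287,165). The crock is upright. Continuing along the arc.

>>> {"method": "send_rows", "body": {"commands": [1,0,5,-10,0,1,0,11,-19,0,1,0,17.5,-28,0,1,0,24.5,-37,0,1,0,32,-45.5,0,1,0,39.5,-53.5,0,1,0,48,-61,0,1,0,56.5,-68,0,1,0,65.5,-75,0,1,0,65.5,-75,0]}}

```text
time_s: 11.9
tool_pos: [0.5585, 0.0508, 0.4323]
orientation: [[0.174, 0.985, 0.001], [0.985, -0.174, 0.0], [0.001, 0.001, -1.0]]
wrist_force: [-9.5, 0.7, 11.0]
width: 0.0088
grip_force: 21.7
```

```bash
cat > m.py <<'E'
from h import *
from bench import look_for,pinpoint
o=monitor.get_obs();p=o['tool_pos'];print(o['time_s'],p,o['wrist_force'],o['width'])
for c in ['side','scene','wrist']:
  eyes.snapshot(c)
  for t in ['lid_handle','lid_hinge']:
    for d in pinpoint(c,t)[:1]: print(c,t,d)
g=p+np.array(o['orientation'])[:,2]*.155
h=np.array([.688,.0285])
print('theta',np.degrees(np.arctan2(g[2]-.0925,np.hypot(*(g[:2]-h)))),'r',np.hypot(g[2]-.0925,np.hypot(*(g[:2]-h))))
E
python3 m.py
```

```text
11.9 [0.5585 0.0508 0.4323] [-9.5366  0.7236 11.0239] 0.008835962086908563
side lid_handle {'centre': [0.5614, 0.0521, 0.2733], 'score': 0.67}
side lid_hinge {'centre': [0.6855, 0.0234, 0.0915], 'score': 0.8}
scene lid_handle {'centre': [0.5565, 0.0531, 0.2705], 'score': 0.76}
scene lid_hinge {'centre': [0.6888, 0.0295, 0.0916], 'score': 0.84}
wrist lid_handle {'centre': [0.5577, 0.0506, 0.2738], 'score': 0.92}
wrist lid_hinge {'centre': [0.6866, 0.0265, 0.095], 'score': 0.85}
theta 54.632942100380205 r 0.22667959928196213
```

>>> {"method": "send_rows", "body": {"commands": [1,0,4,-4.5,0,1,0,9,-7.5,0,1,0,13.5,-10.5,0,1,0,18,-13,0,1,0,23,-16,0,1,0,28,-18.5,0,1,0,33,-21,0,1,0,38,-23,0,1,0,40,-24,0,1,0,40,-24,0,1,0,40,-24,0,1,0,40,-24,0]}}

```text
time_s: 13.55
tool_pos: [0.5981, 0.0439, 0.4547]
orientation: [[0.174, 0.985, 0.001], [0.985, -0.174, -0.0], [0.0, 0.001, -1.0]]
wrist_force: [-2.8, -0.6, 7.6]
width: 0.0088
grip_force: 21.9
```

```bash
python3 m.py
```

```text
13.55 [0.5981 0.0439 0.4547] [-2.7577 -0.5934  7.5588] 0.008783667333201512
side lid_handle {'centre': [0.6009, 0.0431, 0.2978], 'score': 0.76}
side lid_hinge {'centre': [0.6873, 0.0279, 0.0952], 'score': 0.94}
scene lid_handle {'centre': [0.5956, 0.0458, 0.294], 'score': 0.97}
scene lid_hinge {'centre': [0.6884, 0.0301, 0.0931], 'score': 0.87}
wrist lid_handle {'centre': [0.599, 0.0457, 0.2966], 'score': 0.85}
wrist lid_hinge {'centre': [0.6865, 0.0304, 0.0962], 'score': 0.83}
theta 66.26983156524177 r 0.22638588917137425
```

Lid is at about 1.15 rad, past balance. Easing back to about 0.935.

>>> {"method": "send_rows", "body": {"commands": [1,0,-4,2,0,1,0,-8,3.5,0,1,0,-12,5.5,0,1,0,-16,8,0,1,0,-20,10,0,1,0,-24,12,0,1,0,-28,14.5,0,1,0,-31.5,17,0,1,0,-35,19,0,1,0,-38,21,0,1,0,-41,23.5,0,1,0,-43.5,25,0]}}

```text
time_s: 15.2
tool_pos: [0.555, 0.0517, 0.4284]
orientation: [[0.174, 0.985, -0.0], [0.985, -0.174, -0.0], [-0.0, -0.0, -1.0]]
wrist_force: [1.0, -1.3, -1.4]
width: 0.0088
grip_force: 21.4
```

>>> {"method": "send_rows", "body": {"commands": [1,0,0,0,0,1,0,0,0,0,1,0,0,0,0,1,0,0,0,0,1,0,0,0,0,1,0,0,0,0]}}

```text
time_s: 15.8
tool_pos: [0.5553, 0.0516, 0.4287]
orientation: [[0.174, 0.985, 0.0], [0.985, -0.174, -0.0], [-0.0, 0.0, -1.0]]
wrist_force: [0.2, -0.9, -0.9]
width: 0.0092
grip_force: 21.5
```

```bash
python3 m.py; python3 - <<'E'
from h import *
from bench import pinpoint
print(monitor.get_obs()['qd'])
eyes.snapshot('scene')
for t in ['nail','crock']: print(t,pinpoint('scene',t)[:2])
E
```

```text
15.8 [0.5553 0.0516 0.4287] [ 0.1921 -0.8912 -0.86  ] 0.009175198578459344
side lid_handle {'centre': [0.556, 0.0519, 0.2702], 'score': 0.87}
side lid_hinge {'centre': [0.6873, 0.027, 0.0928], 'score': 0.83}
scene lid_handle {'centre': [0.5535, 0.0514, 0.269], 'score': 0.64}
scene lid_hinge {'centre': [0.6879, 0.027, 0.0928], 'score': 0.73}
wrist lid_handle {'centre': [0.5538, 0.0536, 0.2718], 'score': 0.86}
wrist lid_hinge {'centre': [0.6896, 0.0257, 0.0951], 'score': 0.65}
theta 53.375324912702766 r 0.22573587608080944
[-0.0008 -0.0002  0.0012  0.001   0.0003 -0.0007  0.0006]
nail [{'centre': [0.6875, 0.0326, 0.0946], 'score': 0.41}]
crock [{'centre': [0.4612, 0.3358, 0.0006], 'score': 0.76}]
```

```bash
python3 -c "
from bench import r
print(r.finish_job())"
```

```text
the job is handed in; nothing more can be done
None
```

I've handed the job in, with no verdict returned: the nail is in the crock, the crock is still in place, and the gripper is holding the lid still at about 0.93 rad after lifting it to about 1.15 rad (angles are my estimates).

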